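# Fingertip check of a floating seal ring

## Robot

A 6-joint arm with a two-finger parallel gripper is mounted at the origin on a cart in front of the work surface, level with it; the furniture and walls round the work are solid. World frame = base frame: x ahead of the robot, y to its left, z up, the work surface at z = 0. Lengths are in m, angles in rad, forces in N, time in s.
With the tool pointing down it reaches from about 0.225 to 0.875 m from the base axis. Payload 3.4 kg.
Tool frame: the origin (TCP) lies at the very end of the fingers, on their centre line; the grasp point (between the pads) lies 19 mm behind it (manip.hold_point_z is the distance from the TCP to the grasp point, in m); z points along the fingers, x is the direction in which the jaws open and shut, and the axes are right-handed (so a half turn about z gives the same grasp; the last joint's range is limited). The gripper opens to 85 mm and grips with 20 to 120 N. Pads are 22 mm wide; open, the fingers measure 114 mm over their backs; the gripper's body (76 mm by 85 mm) begins 54 mm behind the grasp point. The pads swing forward as they close: fully open they stand 13 mm farther back than shut.
Start: joints at [1.072, 0.276, 1.505, -0, 1.361, -0.121], TCP at [0.212, 0.534, 0.231] pointing down, gripper open.
Joint ranges: [-2.89, 2.89], [-0.75, 2.08], [0.22, 2.7], [-1.18, 4.32], [0.11, 2.71], [-2.7, 2.7]. Speed limits (rad/s): [2.57, 2.57, 3.14, 3.14, 3.14, 3.14].

## Interface

Orientations are given as a unit quaternion [w, x, y, z].
In Python, from rig import telemetry, cams, manip, finder gives the robot as it stands. The module is installed in compiled form; this text tells all that it offers.
- The arm moves only by the tool carry_out, never from a script. Its argument "rows" is a list that holds one entry, the list of rows, each a list of 5 numbers: the gripper's target within -1 to 1 (fully open at 1, half-way at 0, shut at -1), then the shift along the world's x, y, z in cm, then the turn about the world's z in rad. A call has 1 to 12 rows; each row shifts and turns the commanded pose from where the row before left it; what a row does not reach is not made up. A row lasts 1/10 s, in which the tool goes at most 50 mm and 8.59 degrees, less where a joint would pass 70% of its speed; a pose out of reach is approached as far as the arm can. A call with a gripper value outside its range is refused whole. The fingers move at their own pace and stop on an object; "force" is the grip in N (left out, the last holds). Time passes only in rows, so rows that do not move let the fingers close. It gives the time, the measured TCP pose, the force and the opening at its end, in the units of the state.
- telemetry.get_state(): the state, without advancing time (a new reading comes with each control period).
- cams.get_image(name): name is "scene" or "top"; returns a dict with "image" (400x640x3 uint8, red, green, blue), "camera_matrix" (3x3 intrinsics, pixels), "eye" and "attitude" of the camera in the world. Camera axes: x right, y down, z forward; pixel columns grow to the right and rows downward; lengths in m; the calibration is good to about 2 mm. A picture is of the moment at which its call begins. There is no depth.
- manip.sign_off(): hands the job in, once; it reports no verdict.
Trained networks look in a picture, given as the dict that the camera call returned (one of the last four; its "shot" number tells which), for a name from the list of things; names that differ only in an ending like _2 or _b are one class to them, and where a whole thing is asked for, a point or a joint stands for the part that bears it (a point fixed in the world has none). Each returns a list of dicts, best first, with "confidence" (0 to 1); they miss things now and then, are a little off and sometimes report something else, mostly with a low value. They report only what shows in the picture. A call takes as long as a camera call.
- finder.boxes_of(picture, thing): "xy" ([column, row] in pixels, amid what is visible of it).
The state is a dict: "clock": time; "qpos": joint angles; "qd": joint speeds; "effort": joint torques, N m; "position": TCP position; "ee_rot": TCP orientation; "contact_force": force on the tool from outside, world axes, zero at the start; "moment": the same for the moment, N m; "width": finger opening in m.
Only numpy, scipy, OpenCV 4.12 (cv2) and the standard library are available. Lean on these libraries where they do the work, as an engineer would, in place of code of your own. Each camera call takes 0.05 s, during which the arm holds its last target.

## Task

Check the springy sealing ring on the round flange by feel: with the closed fingertips pointing straight down, press it down lightly in front of the round pin, and stroke along its top the long way round to the square block (anticlockwise seen from above), keeping it a little pressed down all the way but never pressing it to the stop. Then lift off so that the ring springs back up. Leave the nut in the middle, the two nozzles and the screwdriver where they are.

Things in the scene. Friction and masses are not known exactly. Their poses are not given: they have to be found in the camera images.
- flange: Round grey flange bolted flat to the bench, 236 mm across, 14 mm thick; it does not move. Origin: centre of its underside, on the bench; z up. Round a low hub (54 mm across, top 20 mm above the bench) floats a bare metal sealing ring on springs: outside 148 mm, inside 112 mm across, mid-line of radius 65 mm about the origin, flat top 40 mm above the bench at rest.
- pin_top (a point): Top centre of the round metal pin (16 mm across) that stands on the flange outside the ring, 101 mm from its centre, on its +x axis. Top 28 mm above the bench, lower than the ring even when that is pressed right down.
- block_top (a point): Top centre of the square metal block (24 mm) that stands on the flange outside the ring, 101 mm from its centre, on its -y axis. Top 28 mm above the bench.
- seal_ring (a joint): How far the sealing ring is pressed down: 0 at rest (up), 0.008 m at its hard stop. The ring moves straight down, without tilting, wherever it is pressed: about 3 N starts it, each further mm adds about 0.9 N, about 10 N brings it to the stop. It springs back up by itself.
- rim_0 (a point): Unmarked point on the mid-line of the ring's top at rest, 0 degrees anticlockwise (seen from above) from the round pin (right in front of the round pin: the start). Fixed to the flange: it does not sink with the ring.
- rim_1 (a point): Unmarked point on the mid-line of the ring's top at rest, 30 degrees anticlockwise (seen from above) from the round pin. Fixed to the flange: it does not sink with the ring.
- rim_2 (a point): Unmarked point on the mid-line of the ring's top at rest, 60 degrees anticlockwise (seen from above) from the round pin. Fixed to the flange: it does not sink with the ring.
- rim_3 (a point): Unmarked point on the mid-line of the ring's top at rest, 90 degrees anticlockwise (seen from above) from the round pin. Fixed to the flange: it does not sink with the ring.
- rim_4 (a point): Unmarked point on the mid-line of the ring's top at rest, 120 degrees anticlockwise (seen from above) from the round pin. Fixed to the flange: it does not sink with the ring.
- rim_5 (a point): Unmarked point on the mid-line of the ring's top at rest, 150 degrees anticlockwise (seen from above) from the round pin. Fixed to the flange: it does not sink with the ring.
- rim_6 (a point): Unmarked point on the mid-line of the ring's top at rest, 180 degrees anticlockwise (seen from above) from the round pin. Fixed to the flange: it does not sink with the ring.
- rim_7 (a point): Unmarked point on the mid-line of the ring's top at rest, 210 degrees anticlockwise (seen from above) from the round pin. Fixed to the flange: it does not sink with the ring.
- rim_8 (a point): Unmarked point on the mid-line of the ring's top at rest, 240 degrees anticlockwise (seen from above) from the round pin. Fixed to the flange: it does not sink with the ring.
- rim_9 (a point): Unmarked point on the mid-line of the ring's top at rest, 270 degrees anticlockwise (seen from above) from the round pin (right in front of the square block: the finish). Fixed to the flange: it does not sink with the ring.
- nut: Loose grey union nut, 24 x 27 x 20 mm, standing on the hub in the middle of the ring, its top 40 mm above the bench, level with the ring. Origin: centre of its underside. To be left alone.
- nozzle_a: Loose slender metal injector nozzle standing upright on the bench left of the flange, 18 mm across, 54 mm high. Origin: centre of its underside. To be left alone.
- nozzle_b: A second nozzle like nozzle_a, beside it. To be left alone.
- screwdriver: Loose screwdriver with a black handle, 200 mm long, 31 mm high, lying beyond the flange; origin at the middle of its underside. To be left alone.

How it is judged:
On the way, in this order (a step that is already met when the one before it is completed fails the run):
1. fingertips press the ring lightly in front of the round pin (horizontal distance between the grasp point and rim_0 below 0.014 m and value of joint seal_ring between 0.0008 and 0.0065 m), for 0.05 s.
2. still pressing it lightly, they pass 30 degrees round from the pin (horizontal distance between the grasp point and rim_1 below 0.014 m and value of joint seal_ring between 0.0008 and 0.0065 m), for 0.05 s.
3. still pressing it lightly, they pass 60 degrees round from the pin (horizontal distance between the grasp point and rim_2 below 0.014 m and value of joint seal_ring between 0.0008 and 0.0065 m), for 0.05 s.
4. still pressing it lightly, they pass 90 degrees round from the pin (horizontal distance between the grasp point and rim_3 below 0.014 m and value of joint seal_ring between 0.0008 and 0.0065 m), for 0.05 s.
5. still pressing it lightly, they pass 120 degrees round from the pin (horizontal distance between the grasp point and rim_4 below 0.014 m and value of joint seal_ring between 0.0008 and 0.0065 m), for 0.05 s.
6. still pressing it lightly, they pass 150 degrees round from the pin (horizontal distance between the grasp point and rim_5 below 0.014 m and value of joint seal_ring between 0.0008 and 0.0065 m), for 0.05 s.
7. still pressing it lightly, they pass 180 degrees round from the pin (horizontal distance between the grasp point and rim_6 below 0.014 m and value of joint seal_ring between 0.0008 and 0.0065 m), for 0.05 s.
8. still pressing it lightly, they pass 210 degrees round from the pin (horizontal distance between the grasp point and rim_7 below 0.014 m and value of joint seal_ring between 0.0008 and 0.0065 m), for 0.05 s.
9. still pressing it lightly, they pass 240 degrees round from the pin (horizontal distance between the grasp point and rim_8 below 0.014 m and value of joint seal_ring between 0.0008 and 0.0065 m), for 0.05 s.
10. fingertips press the ring lightly in front of the square block (horizontal distance between the grasp point and rim_9 below 0.014 m and value of joint seal_ring between 0.0008 and 0.0065 m), for 0.05 s.
At the end, for the whole second after the job is handed in: The ring was pressed down 0.8 to 6.5 mm at each of the ten points in turn, from the pin to the block, with the fingers' grasp point within 14 mm (seen from above) of the point; at the end the ring is back up (within 0.6 mm) and nut, nozzles and screwdriver are within 12 mm of where they stood (value of joint seal_ring below 0.0006 m and distance of each of nut, nozzle_a, nozzle_b, screwdriver from where it was at the start of the episode below 0.012 m); the robot touches nothing.
It fails at once if the ring is pressed to its stop (more than 7.4 mm) (value of joint seal_ring above 0.0074 m).
It fails at once if the nut in the middle is moved by more than 12 mm or lifted (distance of nut from where it was at the start of the episode above 0.012 m).
It fails at once if nozzle A is moved by more than 12 mm or lifted (distance of nozzle_a from where it was at the start of the episode above 0.012 m).
It fails at once if nozzle B is moved by more than 12 mm or lifted (distance of nozzle_b from where it was at the start of the episode above 0.012 m).
It fails at once if the screwdriver is moved by more than 12 mm or lifted (distance of screwdriver from where it was at the start of the episode above 0.012 m).
It also fails if it takes over 56 s, if anything falls off the work surface, if the arm or the gripper's body presses on something with over 40 N, if the wrist force passes 120 N, or if a joint passes its speed limit or range.

## Working session

There is one attempt and no reset: what is moved stays moved. The work goes in short steps, Python scripts to look and compute and a tool call to move; the robot and the scene stay as the last step left them, time stands still between calls to the robot, and variables do not carry over. Pictures are saved under pics/ and viewed, and the job is handed in when it is done.

Besides the shell and the picture viewer there is one more tool, called as name(argument=value, ...) on one line, values as JSON. carry_out: Moves the arm, as the interface text tells. Its arguments: {"type":"object","properties":{"rows":{"type":"array","items":{"type":"array","items":{"type":"array","items":{"type":"number"}}}},"force":{"type":"number"}},"required":["rows"]}

```bash
mkdir -p pics; cat > look.py <<'E'
import sys,cv2,numpy as np
from rig import telemetry,cams,manip,finder
tag=sys.argv[1]
for n in ("scene","top"):
    p=cams.get_image(n)
    cv2.imwrite(f"pics/{n}_{tag}.png",cv2.cvtColor(p["image"],cv2.COLOR_RGB2BGR))
    np.savez(f"cal_{n}.npz",K=p["camera_matrix"],eye=p["eye"],att=p["attitude"])
    if len(sys.argv)>2:
        print(n,p["camera_matrix"],p["eye"],p["attitude"])
        for t in ("flange","pin_top","block_top","nut","nozzle_a","screwdriver","seal_ring"):
            try: print(t,[(np.round(d["xy"],1).tolist(),round(d["confidence"],2)) for d in finder.boxes_of(p,t)[:4]])
            except Exception as e: print(t,e)
s=telemetry.get_state(); print({k:np.round(v,4) for k,v in s.items()}, manip.hold_point_z)
E
python3 look.py 0 f
```

```text
scene [[427.94015725   0.         321.81717592]
 [  0.         427.94015725 198.35399693]
 [  0.           0.           1.        ]] [0.27189323 0.72526094 0.67844934] [ 0.10892133 -0.2711124   0.87460163 -0.38691886]
flange [([367.2, 203.3], 0.87)]
pin_top [([365.9, 200.8], 0.86)]
block_top [([363.0, 200.0], 0.93), ([361.8, 204.6], 0.73)]
nut [([367.0, 198.0], 0.38)]
nozzle_a [([296.0, 266.3], 0.52)]
screwdriver [([321.0, 134.9], 0.7)]
seal_ring [([364.6, 204.6], 0.92)]
top [[384.27771102   0.         321.40653947]
 [  0.         384.27771102 197.08799495]
 [  0.           0.           1.        ]] [0.50129333 0.12346475 1.02110889] [-0.05406154  0.70727993 -0.70393079  0.03624753]
flange [([360.6, 213.2], 0.79)]
pin_top []
block_top [([358.7, 212.5], 0.66)]
nut [([361.5, 213.6], 0.26)]
nozzle_a [([260.2, 213.5], 0.39)]
screwdriver [([409.8, 130.3], 0.58)]
seal_ring [([350.3, 193.8], 0.66)]
{'clock': np.float64(0.8), 'qpos': array([ 1.072 ,  0.2759,  1.5049, -0.    ,  1.3607, -0.121 ]), 'qd': array([ 0.0027,  0.0004, -0.0017,  0.0014, -0.0003, -0.0003]), 'effort': array([-1.10000e-03, -4.16588e+01, -2.46088e+01, -6.00000e-04,
       -1.00000e-04,  0.00000e+00]), 'position': array([0.2121, 0.5345, 0.2314]), 'ee_rot': array([-0.000e+00,  8.273e-01,  5.617e-01,  1.000e-04]), 'contact_force': array([-0.0512, -0.408 , -0.4473]), 'moment': array([-0.0201, -0.0207,  0.016 ]), 'width': np.float64(0.0856)} 0.0187
```

View pics/scene_0.png

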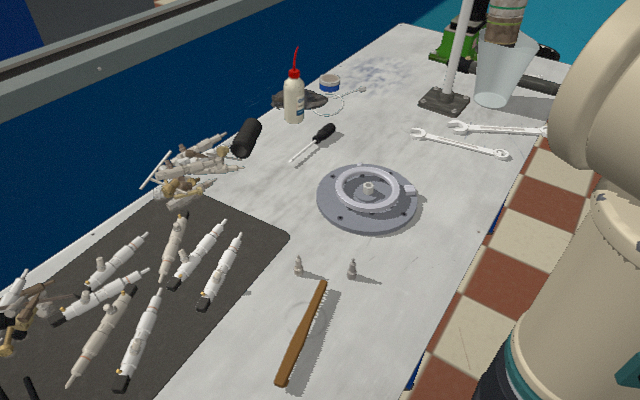

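View pics/top_0.png

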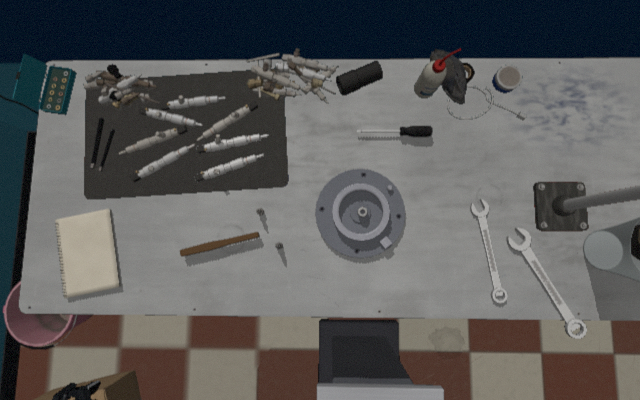

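The top view shows the flange centre near (361,213), the pin at about (390,187) and the block at about (387,242). In the scene view the block is near (410,190). I'll zoom in and calibrate.

```bash
cat > geo.py <<'E'
import numpy as np,cv2
from scipy.spatial.transform import Rotation as R
def cal(n):
    c=np.load(f"cal_{n}.npz"); q=c["att"]; return c["K"],c["eye"],R.from_quat([q[1],q[2],q[3],q[0]]).as_matrix()
def back(n,px,z):
    K,e,r=cal(n); d=r@np.linalg.solve(K,[px[0],px[1],1]); return e+d*(z-e[2])/d[2]
def proj(n,P):
    K,e,r=cal(n); c=(np.atleast_2d(P)-e)@r; u=c@K.T; return u[:,:2]/u[:,2:]
E
python3 - <<'E'
from geo import *
print(cal("top")[2],cal("scene")[2])
print(back("top",(361,213),.014),back("scene",(367,203),.014),proj("top",[[0.21,.53,.23],[0,0,0]]))
a=cv2.imread("pics/scene_0.png")[150:245,300:440]; cv2.imwrite("pics/s0z.png",cv2.resize(a,None,fx=5.5,fy=5.5,interpolation=cv2.INTER_CUBIC))
a=cv2.imread("pics/top_0.png")[160:265,305:415]; cv2.imwrite("pics/t0z.png",cv2.resize(a,None,fx=5.5,fy=5.5,interpolation=cv2.INTER_CUBIC))
E
```

```text
[[ 0.00633511 -0.99183305  0.12738548]
 [-0.99967144 -0.00311757  0.02544178]
 [-0.02483687 -0.1275048  -0.99152693]] [[-0.82926842 -0.38994325  0.40032255]
 [-0.55851812  0.55358372 -0.61773989]
 [ 0.01927146 -0.73585958 -0.67685987]]
[0.58893599 0.04517591 0.014     ] [0.57212816 0.07260055 0.014     ] [[124.30862774 394.14469172]
 [380.5889673  452.24683679]]
```

View pics/s0z.png

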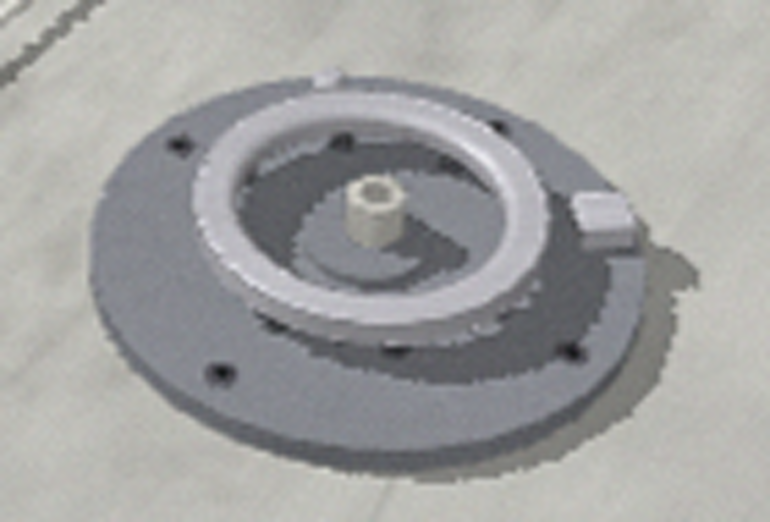

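View pics/t0z.png

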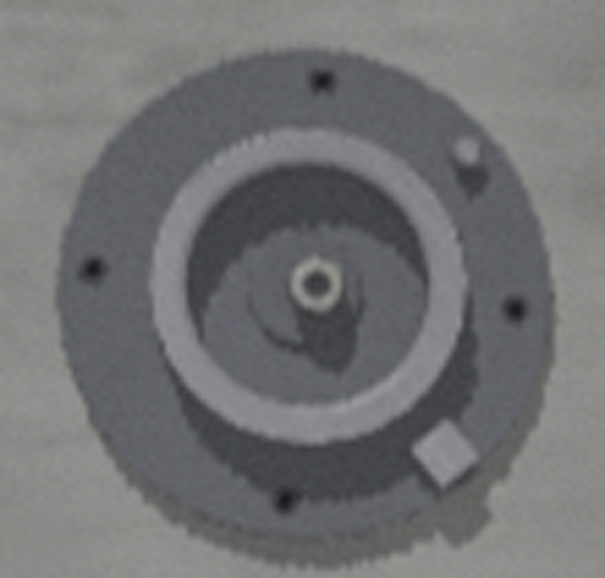

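```bash
cat > fit.py <<'E'
from geo import *
from scipy.optimize import least_squares
obs={"top":{"fl":(360.6,213.0),"ring":(361.3,211.9),"pin":(389.9,187.3),"blk":(385.9,242.2)},
"scene":{"fl":(366.8,197.9),"ring":(367.3,187.9),"pin":(359.5,163.8),"blk":(409.6,188.5)}}
zz={"fl":.014,"ring":.04,"pin":.028,"blk":.028}
for n in obs:
    for k,p in obs[n].items(): print(n,k,np.round(back(n,p,zz[k]),4))
def model(x):
    c,s=np.cos(x[2]),np.sin(x[2])
    return {"fl":(x[0],x[1],.014),"ring":(x[0],x[1],.04),"pin":(x[0]+.101*c,x[1]+.101*s,.028),"blk":(x[0]+.101*s,x[1]-.101*c,.028)}
def circ(n,x,r,z):
    t=np.linspace(0,2*np.pi,181); return proj(n,np.c_[x[0]+r*np.cos(t),x[1]+r*np.sin(t),0*t+z])
def res(x,cams):
    m=model(x);o=[]
    for n in cams:
        for k in obs[n]:
            if k in("fl","ring"):
                q=circ(n,x,.118 if k=="fl" else .074,zz[k]); q=(q.min(0)+q.max(0))/2
            else: q=proj(n,m[k])[0]
            o+=list(q-obs[n][k])
    return np.array(o)
if __name__=="__main__":
  for cs in (["top"],["scene"],["top","scene"]):
    r=least_squares(res,[.59,.05,-.9],args=(cs,)); print(cs,np.round(r.x,4),np.round(r.fun,1))
  x=r.x
  for n,(b,) in (("top",((160,265,305,415),)),("scene",((150,245,300,440),))):
    im=cv2.resize(cv2.imread(f"pics/{n}_0.png")[b[0]:b[1],b[2]:b[3]],None,fx=5.5,fy=5.5,interpolation=cv2.INTER_CUBIC)
    for rr,z in((.118,.014),(.074,.04),(.056,.04)):
        cv2.polylines(im,[np.int32((circ(n,x,rr,z)-[b[2],b[0]]+.5)*5.5)],True,(0,0,255),1)
    for k in("pin","blk"): cv2.circle(im,tuple(int(v) for v in (proj(n,model(x)[k])[0]-[b[2],b[0]]+.5)*5.5),3,(0,255,0),-1)
    cv2.imwrite(f"pics/fit_{n}.png",im)
E
python3 fit.py
```

```text
top fl [0.5889 0.0462 0.014 ]
top ring [0.5895 0.0464 0.04  ]
top pin [ 0.6551 -0.0293  0.028 ]
top blk [ 0.5131 -0.0168  0.028 ]
scene fl [0.581  0.0579 0.014 ]
scene ring [0.5846 0.054  0.04  ]
scene pin [ 0.6509 -0.0265  0.028 ]
scene blk [ 0.5091 -0.0135  0.028 ]
['top'] [ 0.5904  0.0473 -0.8742] [-0.3  0.1 -0.3 -0.1  0.3 -0.   0.3  0. ]
['scene'] [ 0.5867  0.0504 -0.8772] [-0.3  0.3  0.1  0.   0.  -0.2  0.1 -0.1]
['top', 'scene'] [ 0.5887  0.0482 -0.8754] [-0.6  0.8 -0.6  0.6  0.   0.7 -0.1  0.8 -0.6 -0.6 -0.2 -0.9 -0.3 -0.9
 -0.3 -1. ]
```

The two cameras agree to about 4 mm: centre ≈ (0.589, 0.048), pin direction ≈ -50.2°. I'll check the overlay while making the free move over.

View pics/fit_top.png

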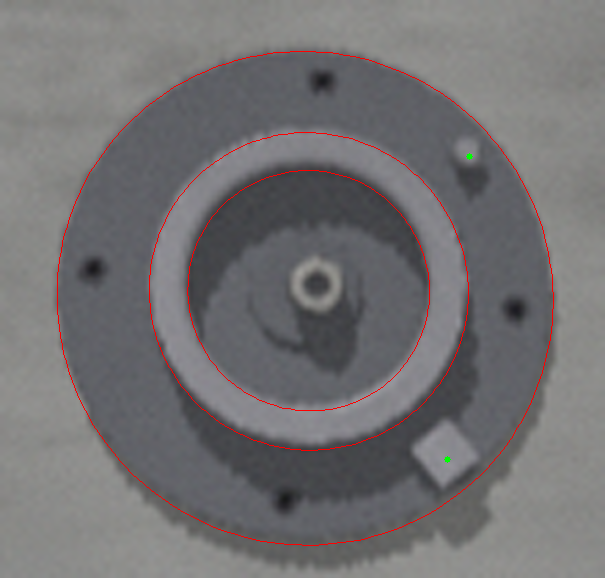

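carry_out(rows=[[[-1, 2.8, -3.6, 0, 0], [-1, 2.8, -3.6, 0, 0], [-1, 2.8, -3.6, 0, 0], [-1, 2.8, -3.6, 0, 0], [-1, 2.8, -3.6, 0, 0], [-1, 2.8, -3.6, 0, 0], [-1, 2.8, -3.6, 0, 0], [-1, 2.8, -3.6, 0, 0], [-1, 2.8, -3.6, 0, 0], [-1, 2.8, -3.6, 0, 0], [-1, 2.8, -3.6, 0, 0], [-1, 0, 0, 0, 0]]], force=40)

```text
clock: 2.0
position: [0.5239, 0.134, 0.2311]
ee_rot: [0.002, 0.829, 0.559, 0.0]
contact_force: [-1.2, 2.0, 0.3]
width: -0.0002
```

The overlay fits to about 1 px (2–3 mm). Next I go above the start point and lower.

carry_out(rows=[[[-1, 2.7, -3.4, 0, 0], [-1, 2.7, -3.4, 0, 0], [-1, 2.6, -3.4, 0, 0], [-1, 2.6, -3.4, 0, 0], [-1, 0, 0, -4, 0], [-1, 0, 0, -4, 0], [-1, 0, 0, -4, 0], [-1, 0, 0, -4, 0], [-1, 0, 0, 0, 0], [-1, 0, 0, 0, 0]]])

```text
clock: 3.0
position: [0.626, 0.0031, 0.0715]
ee_rot: [-0.0, 0.827, 0.562, -0.0]
contact_force: [0.5, 0.1, 0.4]
width: -0.0001
```

```bash
python3 look.py 1; python3 - <<'E'
import cv2
a=cv2.imread("pics/scene_1.png")[110:250,280:460]; cv2.imwrite("pics/s1z.png",cv2.resize(a,None,fx=4,fy=4,interpolation=cv2.INTER_CUBIC))
E
```

```text
{'clock': np.float64(3.1), 'qpos': array([-1.0660e-01,  4.7060e-01,  1.6142e+00,  2.0000e-04,  1.0521e+00,
       -1.3001e+00]), 'qd': array([-0.0001, -0.0133, -0.0086, -0.0005, -0.0012, -0.0029]), 'effort': array([ 1.19000e-02, -4.77569e+01, -1.99569e+01,  2.40000e-03,
        5.75000e-02,  1.40000e-03]), 'position': array([0.628 , 0.0027, 0.0739]), 'ee_rot': array([0.0014, 0.8272, 0.5619, 0.0018]), 'contact_force': array([ 0.3081, -0.2299,  0.7766]), 'moment': array([ 0.0169, -0.0367, -0.0361]), 'width': np.float64(0.0001)} 0.0187
```

View pics/s1z.png

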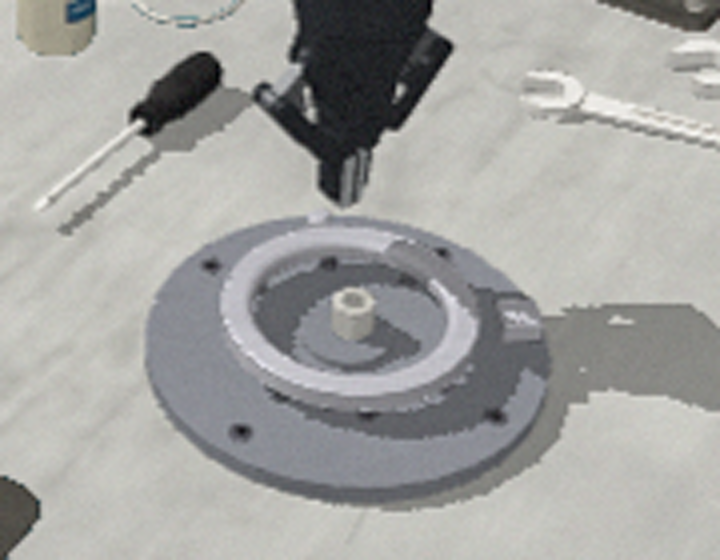

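The scene view shows the shut fingertips above the ring by the pin (tip ≈ (345,205) in the crop), with the screwdriver clear. I'll correct xy by a few mm and lower to just above the ring.

carry_out(rows=[[[-1, 0.4, -0.4, 0, 0], [-1, 0, 0, -1.0, 0], [-1, 0, 0, -1.0, 0], [-1, 0, 0, -0.5, 0], [-1, 0, 0, 0, 0], [-1, 0, 0, 0, 0]]])

```text
clock: 3.7
position: [0.6299, -0.0015, 0.0459]
ee_rot: [-0.0, 0.827, 0.562, -0.0]
contact_force: [0.0, 0.6, 0.0]
width: 0.0
```

```bash
cat > st.py <<'E'
import numpy as np
from rig import telemetry,cams
P=[];F=[]
for i in range(4):
    cams.get_image("top"); s=telemetry.get_state(); P.append(s["position"]);F.append(s["contact_force"])
P=np.array(P);F=np.array(F);print(s["clock"],P.mean(0).round(4),P.std(0).round(4),F.mean(0).round(2),F.std(0).round(2), F[:,2].round(2),P[:,2].round(4))
E
python3 st.py
```

```text
3.9 [ 0.6303 -0.0015  0.0465] [0.0001 0.     0.0001] [-0.13 -0.08 -0.42] [0.45 0.26 0.39] [ 0.17 -0.78 -0.75 -0.33] [0.0462 0.0465 0.0466 0.0466]
```

carry_out(rows=[[[-1, 0, 0, -0.4, 0], [-1, 0, 0, -0.2, 0], [-1, 0, 0, -0.1, 0], [-1, 0, 0, -0.1, 0], [-1, 0, 0, 0, 0], [-1, 0, 0, 0, 0]]])

```text
clock: 4.5
position: [0.63, -0.0015, 0.0386]
ee_rot: [-0.0, 0.827, 0.562, 0.0]
contact_force: [-1.2, 0.2, 4.8]
width: 0.0002
```

```bash
python3 st.py
```

```text
4.7 [ 0.6301 -0.0015  0.0386] [0. 0. 0.] [-1.53  0.09  4.24] [0.24 0.65 0.35] [4.77 4.27 3.81 4.1 ] [0.0386 0.0386 0.0385 0.0385]
```

The force of 4.2 N at z = 38.6 mm matches the spring law, about 1.4 mm down. I'll press 2 mm further and plan the stroke.

carry_out(rows=[[[-1, 0, 0, -0.1, 0], [-1, 0, 0, -0.1, 0], [-1, 0, 0, 0, 0], [-1, 0, 0, 0, 0]]])

```text
clock: 5.1
position: [0.6301, -0.0015, 0.0365]
ee_rot: [-0.0, 0.827, 0.562, 0.0]
contact_force: [-2.8, 1.1, 5.8]
width: -0.0001
```

```bash
python3 st.py; python3 - <<'E'
import numpy as np
c=np.array([.5887,.0482]);a=np.radians(-50.16+5*np.arange(55));p=np.c_[np.cos(a),np.sin(a)]*6.5
p=p+c*100; cur=np.array([63.01,-.15]);
for i in range(1,55):
    d=np.round((p[i]-cur)/.05)*.05; cur=cur+d
    print(f"[-1, {d[0]:g}, {d[1]:g}, 0, 0],",end=" " if i%12 else f"  # {cur.round(2)}\n")
print(cur)
E
```

```text
5.3 [ 0.63   -0.0015  0.0366] [0. 0. 0.] [-2.2   0.3   5.87] [0.42 0.56 0.62] [6.1  5.12 5.51 6.75] [0.0366 0.0366 0.0366 0.0366]
[-1, 0.45, 0.35, 0, 0], [-1, 0.4, 0.45, 0, 0], [-1, 0.3, 0.45, 0, 0], [-1, 0.35, 0.45, 0, 0], [-1, 0.25, 0.5, 0, 0], [-1, 0.2, 0.55, 0, 0], [-1, 0.2, 0.5, 0, 0], [-1, 0.1, 0.55, 0, 0], [-1, 0.1, 0.6, 0, 0], [-1, 0, 0.55, 0, 0], [-1, -0, 0.55, 0, 0], [-1, -0.1, 0.6, 0, 0],  # [65.26  5.95]
[-1, -0.1, 0.55, 0, 0], [-1, -0.2, 0.55, 0, 0], [-1, -0.2, 0.5, 0, 0], [-1, -0.25, 0.5, 0, 0], [-1, -0.3, 0.5, 0, 0], [-1, -0.35, 0.45, 0, 0], [-1, -0.4, 0.4, 0, 0], [-1, -0.4, 0.4, 0, 0], [-1, -0.45, 0.35, 0, 0], [-1, -0.45, 0.3, 0, 0], [-1, -0.55, 0.25, 0, 0], [-1, -0.5, 0.2, 0, 0],  # [61.11 10.9 ]
[-1, -0.55, 0.2, 0, 0], [-1, -0.55, 0.1, 0, 0], [-1, -0.55, 0.1, 0, 0], [-1, -0.55, 0, 0, 0], [-1, -0.6, -0, 0, 0], [-1, -0.55, -0.1, 0, 0], [-1, -0.55, -0.1, 0, 0], [-1, -0.55, -0.15, 0, 0], [-1, -0.5, -0.25, 0, 0], [-1, -0.5, -0.25, 0, 0], [-1, -0.5, -0.3, 0, 0], [-1, -0.45, -0.35, 0, 0],  # [54.71  9.8 ]
[-1, -0.4, -0.35, 0, 0], [-1, -0.4, -0.45, 0, 0], [-1, -0.35, -0.45, 0, 0], [-1, -0.3, -0.45, 0, 0], [-1, -0.25, -0.5, 0, 0], [-1, -0.25, -0.55, 0, 0], [-1, -0.15, -0.55, 0, 0], [-1, -0.15, -0.55, 0, 0], [-1, -0.05, -0.55, 0, 0], [-1, -0.05, -0.55, 0, 0], [-1, 0.05, -0.6, 0, 0], [-1, 0.05, -0.55, 0, 0],  # [52.46  3.7 ]
[-1, 0.15, -0.55, 0, 0], [-1, 0.15, -0.55, 0, 0], [-1, 0.2, -0.5, 0, 0], [-1, 0.25, -0.5, 0, 0], [-1, 0.35, -0.5, 0, 0], [-1, 0.3, -0.45, 0, 0], [53.86  0.65]
```

carry_out(rows=[[[-1, 0.45, 0.35, 0, 0], [-1, 0.4, 0.45, 0, 0], [-1, 0.3, 0.45, 0, 0], [-1, 0.35, 0.45, 0, 0], [-1, 0.25, 0.5, 0, 0], [-1, 0.2, 0.55, 0, 0]]])

```text
clock: 5.9
position: [0.6502, 0.0246, 0.0367]
ee_rot: [0.001, 0.827, 0.562, -0.0]
contact_force: [-1.6, -4.2, 6.0]
width: 0.0
```

```bash
python3 st.py
```

```text
6.1 [0.6506 0.0255 0.0368] [0. 0. 0.] [-0.54 -1.11  5.35] [0.5  0.33 0.59] [5.31 5.65 4.43 6.02] [0.0368 0.0368 0.0368 0.0368]
```

carry_out(rows=[[[-1, 0.2, 0.5, 0, 0], [-1, 0.1, 0.55, 0, 0], [-1, 0.1, 0.6, 0, 0], [-1, 0, 0.55, 0, 0], [-1, 0, 0.55, 0, 0], [-1, -0.1, 0.6, 0, 0], [-1, -0.1, 0.55, 0, 0], [-1, -0.2, 0.55, 0, 0], [-1, -0.2, 0.5, 0, 0], [-1, -0.25, 0.5, 0, 0]]])

```text
clock: 7.1
position: [0.6475, 0.0794, 0.0372]
ee_rot: [0.002, 0.827, 0.562, 0.002]
contact_force: [1.4, -2.1, 5.2]
width: -0.0004
```

```bash
python3 st.py
```

```text
7.3 [0.647  0.0803 0.0372] [0. 0. 0.] [ 0.64 -0.88  5.18] [0.47 0.92 0.2 ] [4.84 5.25 5.29 5.33] [0.0372 0.0372 0.0372 0.0372]
```

carry_out(rows=[[[-1, -0.35, 0.5, -0.05, 0], [-1, -0.4, 0.45, 0, 0], [-1, -0.45, 0.4, 0, 0], [-1, -0.45, 0.4, 0, 0], [-1, -0.45, 0.35, 0, 0], [-1, -0.45, 0.3, 0, 0], [-1, -0.55, 0.25, 0, 0], [-1, -0.5, 0.2, 0, 0], [-1, -0.55, 0.2, 0, 0], [-1, -0.55, 0.1, 0, 0], [-1, -0.55, 0.1, 0, 0], [-1, -0.55, 0, 0, 0]]])

```text
clock: 8.5
position: [0.5912, 0.1132, 0.0372]
ee_rot: [0.002, 0.827, 0.562, 0.004]
contact_force: [3.3, 0.2, 5.7]
width: 0.0001
```

```bash
python3 st.py
```

```text
8.7 [0.5899 0.1132 0.0371] [0.     0.     0.0001] [1.84 0.35 6.11] [0.56 0.49 0.45] [6.22 6.72 5.48 6.01] [0.0371 0.0371 0.037  0.037 ]
```

carry_out(rows=[[[-1, -0.6, 0, 0, 0], [-1, -0.55, -0.1, 0, 0], [-1, -0.55, -0.1, 0, 0], [-1, -0.55, -0.15, 0, 0], [-1, -0.5, -0.25, 0, 0], [-1, -0.5, -0.25, 0, 0], [-1, -0.55, -0.3, 0, 0], [-1, -0.5, -0.35, 0, 0], [-1, -0.4, -0.35, 0, 0], [-1, -0.4, -0.45, 0, 0], [-1, -0.35, -0.45, 0, 0], [-1, -0.3, -0.45, 0, 0]]])

```text
clock: 9.9
position: [0.5326, 0.0817, 0.0369]
ee_rot: [0.001, 0.828, 0.561, 0.003]
contact_force: [1.5, 2.4, 5.7]
width: 0.0001
```

```bash
python3 st.py
```

```text
10.1 [0.532  0.0811 0.0368] [0. 0. 0.] [1.05 0.75 6.11] [0.47 0.59 0.33] [6.28 5.54 6.28 6.32] [0.0369 0.0368 0.0368 0.0367]
```

carry_out(rows=[[[-1, -0.25, -0.5, 0, 0], [-1, -0.25, -0.55, 0, 0], [-1, -0.15, -0.55, 0, 0], [-1, -0.15, -0.55, 0, 0], [-1, -0.05, -0.55, 0, 0], [-1, -0.05, -0.55, 0, 0], [-1, 0.05, -0.6, 0, 0], [-1, 0.05, -0.55, 0, 0], [-1, 0.15, -0.55, 0, 0], [-1, 0.15, -0.55, 0, 0], [-1, 0.2, -0.5, 0, 0], [-1, 0.25, -0.5, 0, 0]]])

```text
clock: 11.3
position: [0.5292, 0.0171, 0.0361]
ee_rot: [-0.001, 0.828, 0.561, 0.001]
contact_force: [-1.7, 3.8, 6.9]
width: -0.0001
```

carry_out(rows=[[[-1, 0.35, -0.5, 0, 0], [-1, 0.3, -0.45, 0, 0], [-1, 0, 0, 0, 0], [-1, 0, 0, 0, 0]]])

```text
clock: 11.7
position: [0.5359, 0.0068, 0.036]
ee_rot: [-0.0, 0.827, 0.562, 0.0]
contact_force: [-2.2, 0.3, 6.3]
width: 0.0002
```

```bash
python3 st.py
```

```text
11.9 [0.5359 0.0068 0.0361] [0. 0. 0.] [-1.51  1.21  6.2 ] [0.36 0.75 0.04] [6.24 6.13 6.19 6.24] [0.0361 0.0361 0.0361 0.0361]
```

Still pressing at the finish with about 6.2 N, roughly 3.5–4 mm down. I'll nudge 3 mm to centre it, then lift off.

carry_out(rows=[[[-1, 0.3, 0, 0, 0], [-1, 0, 0, 0, 0], [-1, 0, 0, 0, 0], [-1, 0, 0, 0.2, 0], [-1, 0, 0, 0.3, 0], [-1, 0, 0, 1, 0], [-1, 0, 0, 3, 0], [-1, 0, 0, 4, 0], [-1, 0, 0, 4, 0], [-1, 0, 0, 0, 0], [-1, 0, 0, 0, 0]]])

```text
clock: 13.0
position: [0.5397, 0.0063, 0.1621]
ee_rot: [0.001, 0.827, 0.562, 0.001]
contact_force: [0.2, 0.1, -0.7]
width: 0.0
```

```bash
python3 st.py; python3 look.py 2 f | grep -v '\[\[[0-9]*\.' ; python3 - <<'E'
import cv2,numpy as np
v=[cv2.imread(f"pics/scene_{i}.png")[110:310,270:450] for i in (0,2)]
cv2.imwrite("pics/s2z.png",cv2.resize(np.hstack(v),None,fx=2.2,fy=2.2,interpolation=cv2.INTER_CUBIC))
E
```

```text
13.2 [0.5379 0.0065 0.1598] [0.0003 0.     0.0006] [-0.09 -0.17 -0.1 ] [0.37 0.36 0.58] [ 0.27 -1.08  0.01  0.39] [0.1607 0.1599 0.1594 0.1593]
 [  0.         427.94015725 198.35399693]
 [  0.           0.           1.        ]] [0.27189323 0.72526094 0.67844934] [ 0.10892133 -0.2711124   0.87460163 -0.38691886]
flange [([367.1, 203.0], 0.59)]
pin_top [([366.6, 199.1], 0.62)]
block_top [([365.9, 201.5], 0.87)]
nut []
nozzle_a [([350.1, 271.0], 0.68), ([297.9, 268.2], 0.66)]
screwdriver [([319.2, 137.8], 0.6)]
seal_ring [([369.1, 206.5], 0.58)]
 [  0.         384.27771102 197.08799495]
 [  0.           0.           1.        ]] [0.50129333 0.12346475 1.02110889] [-0.05406154  0.70727993 -0.70393079  0.03624753]
flange [([348.1, 210.9], 0.94)]
pin_top [([346.6, 208.8], 0.76)]
block_top [([346.1, 211.6], 0.69)]
nut []
nozzle_a [([280.9, 247.7], 0.44)]
screwdriver [([413.1, 130.3], 0.57), ([349.0, 208.5], 0.18)]
seal_ring [([340.3, 201.6], 0.64)]
{'clock': np.float64(14.0), 'qpos': array([-1.1720e-01,  2.7140e-01,  1.6950e+00,  1.0000e-04,  1.1749e+00,
       -1.3103e+00]), 'qd': array([-0.0005, -0.001 ,  0.0005,  0.0016,  0.0008, -0.0002]), 'effort': array([-2.30000e-03, -3.92910e+01, -2.25135e+01,  0.00000e+00,
       -7.00000e-04,  0.00000e+00]), 'position': array([0.5386, 0.0065, 0.1609]), 'ee_rot': array([0.000e+00, 8.273e-01, 5.617e-01, 1.000e-04]), 'contact_force': array([ 0.2849, -0.2777,  0.1328]), 'moment': array([ 0.02  , -0.007 ,  0.0396]), 'width': np.float64(0.0002)} 0.0187
```

View pics/s2z.png

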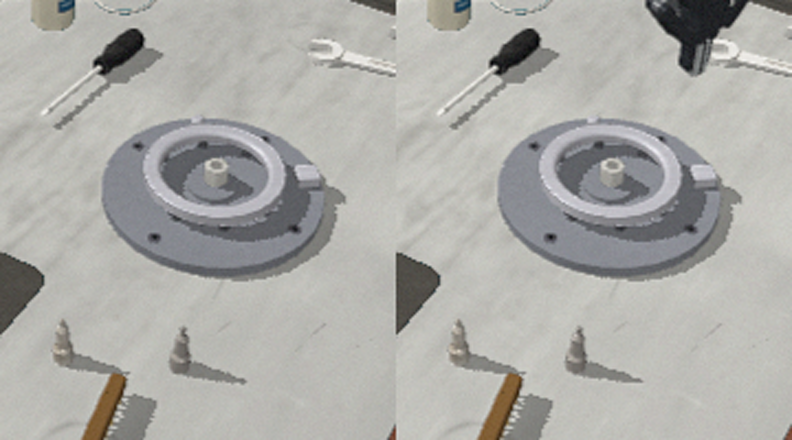

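Before (left) and after (right) match: ring up, and the nut, nozzles and screwdriver where they were. The arm is clear at 16 cm.

```bash
python3 -c "
from rig import manip
print(manip.sign_off())"
```

```text
the job is handed in; nothing more can be done
None
```

I stroked the ring with the shut fingertips, anticlockwise through 270° from the pin to the block, then lifted off and handed the job in at about 14 s. No verdict was reported.

- **Pressing depth:** at each stop the vertical force read about 5.2–6.2 N and the fingertips stood at z = 36–37 mm. That means the ring was about 2.5–4 mm down, well short of the stop. I did not measure the depth between stops; the readings there at the end of moves were 5.2–6.9 N.
- **Position on the ring:** the fingertips stayed within about 3 mm of the planned mid-line wherever I checked. The two cameras placed the flange centre about 5 mm apart; I used the combined fit. Both errors are well inside the 14 mm allowance.
- **Last checks:** the force was back to about zero with the tool 16 cm up. The before and after scene pictures show the ring up, and the nut, nozzles and screwdriver unmoved. The network did not find the nut in either last picture (weakly in the first ones), so I judged it by eye in the scene view.

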